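# Bar the mandrels, unlock the block pen and hold its gate open

### The job

Swing the keeper bar fully shut over the mandrels in the stock pen, into its detent. Then unlock the pen's gate: squeeze in the catch with the two flat plates first, and after it the catch with the two round posts; both stay in by themselves. Then swing the gate out past its detent until it stands wide open, nearly square to the pen, and finish still holding it there with the gripper, because it swings back if let go; leave the mandrels, lac blocks and other goods where they are.

Things in the scene. Friction and masses are not known exactly. Their poses are not given: they have to be found in the camera images.
- pen: Stock pen, a low wooden box fixed on the table, walls 60 mm high. Origin on the table, 100 mm behind the closed gate's plane; -x points out of the gate (to the robot), +y left, z up. Wide bay with two lac blocks behind the gate, y -114 to 121 mm; narrow bay on the +y side with two lying mandrels, under the keeper bar. A steel beam behind the gate, top at 72 mm, carries the two catches.
- keeper (a joint): Keeper bar's hinge, rad, upright axis: 0 = shut (bar along pen +y across the mandrels, at its stop), grows to 1.55 as it swings out to point to pen -x; starts at 0.9 to 1.35. Detent: the bar rides over a spring ball between 0.3 and 0.02 rad, up to about 5 N at the peg, then drops off the ball to the stop (it can rest on the ball at 0.08 to 0.2: not shut). Light friction elsewhere.
- keeper_hinge (a point): The keeper bar's hinge axis, in the pen frame at (-60, 126, 62) mm, at the underside of the bar. The steel bar is 12 mm wide, 12 mm thick (62 to 74 mm above the table) and reaches 108 mm from the axis.
- keeper_peg (a point): Grip point on the keeper bar's upright round wooden peg, 14 mm in diameter, 75 mm from the hinge axis; the point is 108 mm above the table, the peg rises from 74 to 126 mm.
- plate_catch: First catch: two flat upright steel plates, 36 mm (x) by 6 mm (y), tops 129 mm above the table. Origin on the beam (72 mm up) midway between them, axes as the pen; at pen (-55, -60 or 60) mm, swapping places with post_catch. Outer faces 54 mm apart along y, 22 mm when fully in; grip along y 36 mm above the origin. An arm of each hooks a lug of the gate; 7 mm of travel frees it.
- plate_left (a joint): joint value in m: 0 = out (locking), up to 0.016 = fully in; slides towards its twin, stiff friction about 4 N, no spring, stays where it is left. The flat plate on the pen's +y side; count it as in from 0.008.
- plate_right (a joint): joint value in m: 0 = out (locking), up to 0.016 = fully in; slides towards its twin, stiff friction about 4 N, no spring, stays where it is left. The flat plate on the -y side; count it as in from 0.008.
- post_catch: Catch with two round upright steel posts of 14 mm diameter, tops 129 mm above the table. Squeeze this one second. Origin, axes, place, outer width (54 mm out, 22 mm in), arms and hooks as for plate_catch.
- post_left (a joint): joint value in m: 0 = out (locking), up to 0.016 = fully in; slides towards its twin, stiff friction about 4 N, no spring, stays where it is left. The round post on the pen's +y side; count it as in from 0.008.
- post_right (a joint): joint value in m: 0 = out (locking), up to 0.016 = fully in; slides towards its twin, stiff friction about 4 N, no spring, stays where it is left. The round post on the -y side; count it as in from 0.008.
- gate (a joint): Gate's hinge, rad, upright axis: 0 = closed (along pen y), grows to 1.6 (stop) as it swings out to pen -x, counterclockwise from above. Blocked until both catches are in. A return spring (0.12 N m/rad) pulls it shut. Detent: a spring ball under its path, felt from 0.64 to 0.96 rad, up to about 4 N at the peg; let go wide open, it falls back to about 0.93 rad.
- gate_hinge (a point): The gate's upright hinge axis at table height, pen (-100, -110) mm.
- gate_peg (a point): Grip point on the gate's upright round wooden peg, 14 mm in diameter, standing on a short bracket 35 mm in front of the gate and 110 mm along it from the hinge (when closed at pen (-135, 0) mm); the point is 108 mm above the table, the peg rises from 71 to 130 mm.
- gate_leaf: The steel gate itself, 220 mm long, rails from 16 to 72 mm above the table, four lugs up to 95 mm, with the bracket and peg. Origin on the hinge axis at table height; its +y axis runs along the gate from the hinge, it turns with the gate.
- mandrel1: Dark wooden rod, 32 mm diameter, 210 mm long, lying in the narrow bay along pen x. Origin midway, at its underside. Leave it.
- mandrel2: The other, same rod beside it. Leave it.
- block1: Lac block 55 x 60 x 45 mm in the wide bay, origin under its centre. Leave it.
- block2: The other lac block in the wide bay, same size. Leave it.
- bangles: Stack of bangles on the table, 72 mm diameter, 24 mm high, origin under its centre. Leave it.
- sizer: Wooden bangle sizing cone on the table, 72 mm at the foot, 110 mm high, origin under its centre. Leave it.
- tin: Metal tin on the table, 72 mm diameter, 75 mm high, origin under its centre. Leave it.
- scraper: Flat scraper lying on the table, origin under it. Leave it.

How it is judged:
By the outcome, as a careful person would: the job done as asked, in the order asked, and still so for the second after the job is handed in, while the arm keeps its last pose, push and grip.
It also fails if it takes over 59 s, if anything falls off the work surface, if the arm or the gripper's body presses on something with over 40 N, if the wrist force passes 120 N, or if a joint passes its speed limit or range.

### The arm

A 6-joint arm with a two-finger parallel gripper is mounted at the origin on the work surface. World frame = base frame: x ahead of the robot, y to its left, z up, the work surface at z = 0. Lengths are in mm, angles in rad, forces in N, time in s.
With the tool pointing down it reaches from about 350 to 875 mm from the base axis. Payload 4.2 kg.
Tool frame: the origin (TCP) lies midway between the tips of the shut fingers; the grasp point (between the pads) lies 19 mm behind it; z points along the fingers, y is the direction in which the jaws open and shut (so a half turn about z gives the same grasp; the last joint's range is limited). The gripper opens to 85 mm and grips with 20 to 120 N. Pads are 22 mm wide; open, the fingers measure 114 mm over their backs; the gripper's body (76 mm by 85 mm) begins 54 mm behind the grasp point. The pads swing forward as they close: fully open they stand 13 mm farther back than shut.
Start: joints at [1.396, 0.385, 0.008, 0, -1.194, -0.259], TCP at [262.668, 567.102, 231.312] pointing down, gripper open.
Joint ranges: [-3.14, 3.14], [-1.21, 2.06], [-1.07, 1.41], [-3.16, 2.05], [-2.99, -0.16], [-3.1, 3.1]. Speed limits (rad/s): [2.79, 2.79, 3.14, 3.14, 3.14, 3.14].

### API

Orientations are given as a unit quaternion [x, y, z, w].
In Python, from bench import arm gives the robot as it stands. The module is installed in compiled form; this text tells all that it offers.
- The arm moves only by the tool drive_tool, never from a script. Its argument "moves" is a list that holds one entry, the list of rows, each a list of 7 numbers: the opening, from 0 (shut) to 1 (fully open), then the shift along the tool's x, y, z in m, then the turn, a rotation vector about the tool's x, y, z in rad. In form: [[[hand, dx, dy, dz, wx, wy, wz], ...]]. A call has 1 to 20 rows; each row shifts and turns the pose as measured when the row begins, along the tool's axes as they then stand; what a row does not reach is not made up. A row lasts 1/10 s, in which the tool goes at most 50 mm and 8.59 degrees, less where a joint would pass 70% of its speed; a pose out of reach is approached as far as the arm can. A call with a gripper value outside its range is refused whole. The fingers move at their own pace and stop on an object; the grip force is fixed at half the most. Time passes only in rows, so rows that do not move let the fingers close. It gives the time, the measured TCP pose, the force and the opening at its end, in the units of the state.
- arm.read_state(): the state, without advancing time (a new reading comes with each control period).
- arm.get_image(name): name is "side" or "top"; returns (picture, depth): 420x560x3 uint8, red, green, blue; 420x560 float32, mm along the optical axis (not along the pixel's ray), 0 where there is no reading.
- arm.camera_params(name): a dict with "fov_y" (degrees; the focal length in pixels is half the picture's height over the tangent of half this angle, whatever the lens; pixels are square), "cx", "cy" (the principal point, pixels), "world_from_camera" (4x4, takes a point from camera to world coordinates). Camera axes: x right, y down, z forward; pixel columns grow to the right and rows downward; lengths in mm; the calibration is good to about 2 mm. A picture is of the moment at which its call begins. camera_params takes no time and is no camera call.
- arm.job_done(): hands the job in, once; it reports no verdict.
The state is a dict: "clock": time; "joints": joint angles; "joint_vel": joint speeds; "joint_efforts": joint torques, N m; "position": TCP position; "ee_rot": TCP orientation; "contact_force": force on the tool from outside, world axes, zero at the start; "wrist_torque": the same for the moment, N m; "gripper_width": finger opening in mm.
Only numpy, scipy, OpenCV 4.12 (cv2) and the standard library are available. Lean on these libraries where they do the work, as an engineer would, in place of code of your own. Each camera call takes 0.05 s, during which the arm holds its last target.

## Working session

There is one attempt and no reset: what is moved stays moved. The work goes in short steps, Python scripts to look and compute and a tool call to move; the robot and the scene stay as the last step left them, time stands still between calls to the robot, and variables do not carry over. Pictures are saved under pics/ and viewed, and the job is handed in when it is done.

Besides the shell and the picture viewer there is one more tool, called after "Request:" as name([rows], argument=value, ...), one row to a line, values as JSON. drive_tool: Moves the arm, as the interface text tells. Its arguments: {"type":"object","properties":{"moves":{"type":"array","items":{"type":"array","items":{"type":"array","items":{"type":"number"}}}}},"required":["moves"]}

```bash
mkdir -p pics; cat > h.py <<'E'
import numpy as np, cv2
from bench import arm
from scipy.spatial.transform import Rotation as R
def snap(n,tag):
    im,d=arm.get_image(n); cv2.imwrite(f'pics/{tag}.png',im[:,:,::-1]); np.save(f'pics/{tag}.npy',d); return im,d
def w(n,d,u,v,z=None):
    p=arm.camera_params(n); f=210/np.tan(np.radians(p['fov_y']/2)); T=np.array(p['world_from_camera'])
    ray=np.array([(u-p['cx'])/f,(v-p['cy'])/f,1])
    if z is None:
        return (T@np.r_[ray*d[int(v),int(u)],1])[:3]
    a=T[:3,:3]@ray; o=T[:3,3]; return o+a*(z-o[2])/a[2]
def proj(n,P):
    p=arm.camera_params(n); f=210/np.tan(np.radians(p['fov_y']/2)); T=np.linalg.inv(np.array(p['world_from_camera']))
    q=T[:3,:3]@np.array(P)+T[:3,3]; return q[0]/q[2]*f+p['cx'],q[1]/q[2]*f+p['cy'],q[2]
E
python3 - <<'E'
from h import *
for n in('top','side'):
    snap(n,n+'0'); p=arm.camera_params(n); print(n,p['fov_y'],p['cx'],p['cy']); print(np.round(p['world_from_camera'],3))
print(arm.read_state())
E
```

```text
top 43.918350939700616 286.4342522918454 219.12752570696716
[[-1.300000e-02 -9.810000e-01  1.930000e-01  2.961500e+02]
 [-1.000000e+00  1.200000e-02 -5.000000e-03  1.941200e+01]
 [ 2.000000e-03 -1.930000e-01 -9.810000e-01  1.405268e+03]
 [ 0.000000e+00  0.000000e+00  0.000000e+00  1.000000e+00]]
side 53.19023014361969 274.8291686192162 208.089756926201
[[ 8.64000e-01 -3.05000e-01  4.01000e-01  1.96346e+02]
 [-5.04000e-01 -5.26000e-01  6.85000e-01 -6.54008e+02]
 [ 3.00000e-03 -7.94000e-01 -6.08000e-01  6.73268e+02]
 [ 0.00000e+00  0.00000e+00  0.00000e+00  1.00000e+00]]
{'clock': 0.1, 'joints': array([ 1.39556222e+00,  3.85494478e-01,  6.76322163e-03, -4.15223175e-04,
       -1.19402694e+00, -2.58631671e-01]), 'joint_vel': array([-8.06216493e-05, -3.41181299e-03,  2.96063430e-03,  3.14743513e-03,
        2.66177072e-04,  1.56243243e-03]), 'joint_efforts': array([-5.07126151e-04, -3.93316519e+01,  1.88930655e+01,  4.19806749e+00,
       -2.59933295e-03,  4.27816417e-06]), 'position': array([262.49002909, 566.62788894, 230.32526225]), 'ee_rot': array([ 9.76545221e-01, -2.15310084e-01, -1.51914631e-04,  9.88126058e-04]), 'contact_force': array([-0.43194838,  0.58527506,  0.04894189]), 'wrist_torque': array([ 0.01290094,  0.01948493, -0.02559994]), 'gripper_width': 85.58582391830701}
```

View pics/top0.png

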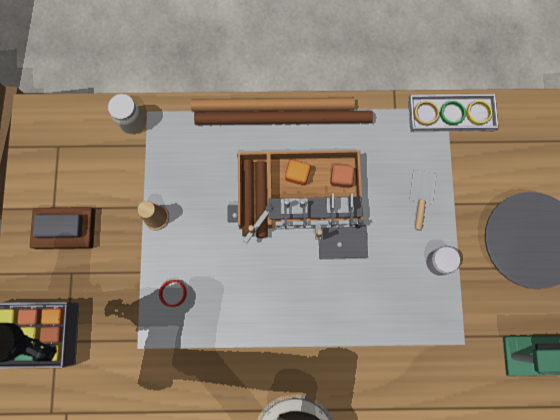

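View pics/side0.png

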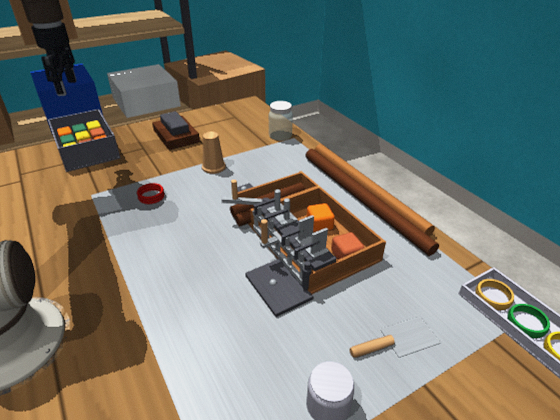

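```bash
python3 - <<'E'
import cv2
a=cv2.imread('pics/top0.png'); c=a[140:270,220:380]; cv2.imwrite('pics/topc.png',cv2.resize(c,(800,650),interpolation=cv2.INTER_CUBIC)[:600])
a=cv2.imread('pics/side0.png'); c=a[165:315,220:400]; cv2.imwrite('pics/sidec.png',cv2.resize(c,(720,600),interpolation=cv2.INTER_CUBIC))
E
```

```text
(no output)
```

View pics/topc.png

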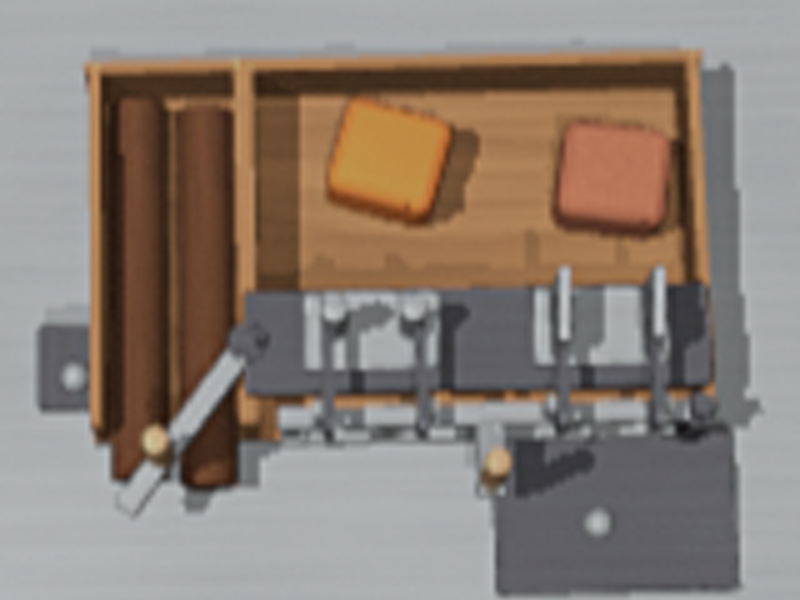

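View pics/sidec.png

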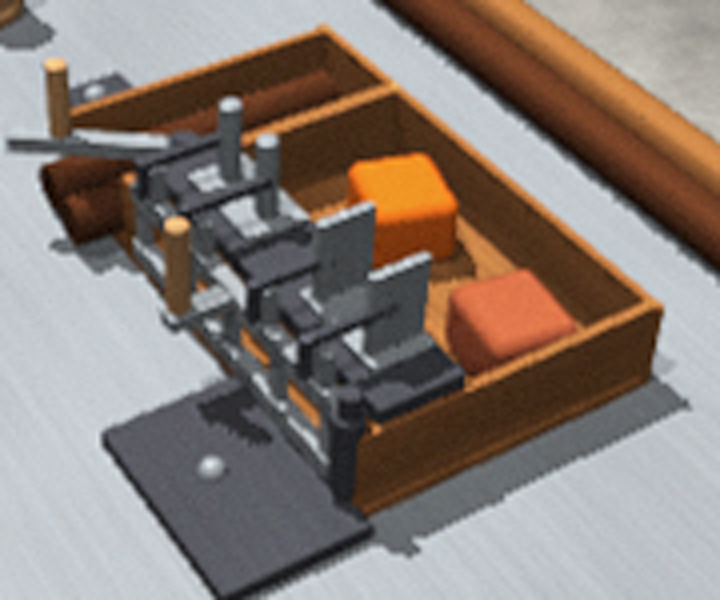

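```bash
python3 - <<'E'
from h import *
t=lambda u,v,z:np.round(w('top',None,220+u/5-.4,140+v/5-.4,z),1)
s=lambda u,v,z:np.round(w('side',None,220+u/4-.4,165+v/4-.4,z),1)
print('kpeg',t(154,436,126),s(56,64,126))
print('gpeg',t(497,457,130),s(177,224,130))
print('postL',t(335,308,129),s(232,102,129)); print('postR',t(415,308,129),s(267,140,129))
print('plL',t(564,304,129),s(345,214,129)); print('plR',t(657,304,129),s(402,263,129))
print('hinge',t(705,405,80),'khinge',t(250,340,74),s(180,145,74))
print('corners60',t(92,65,60),t(700,55,60),s(322,28,60),s(660,310,60))
E
```

```text
kpeg [529.1 103.6 126. ] [526.9 102.4 126. ]
gpeg [515.6 -67.1 130. ] [513.9 -67.3 130. ]
postL [592.8  12.4 129. ] [594.3  13.6 129. ]
postR [592.3 -27.8 129. ] [592.5 -27.2 129. ]
plL [ 593.4 -102.8  129. ] [ 593.7 -102.6  129. ]
plR [ 592.9 -149.6  129. ] [ 596.7 -149.4  129. ]
hinge [ 550.2 -179.    80. ] khinge [589.   56.8  74. ] [584.7  58.   74. ]
corners60 [745.1 141.5  60. ] [ 746.7 -187.1   60. ] [742.1 143.   60. ] [ 746.2 -188.    60. ]
```

```bash
cat >> h.py <<'E'
PO=np.array([648.7,-67.0,0]); PY=0.007
def pen(x,y,z=0):
    c,s=np.cos(PY),np.sin(PY); return PO+[c*x-s*y,s*x+c*y,z]
def down(phi): # jaw (tool y) along angle phi, z down
    y=np.array([np.cos(phi),np.sin(phi),0]); z=np.array([0,0,-1.]); x=np.cross(y,z); return R.from_matrix(np.c_[x,y,z])
def plan(wps,hand,start=None):
    """wps: list of (xyz,phi,n)."""
    if start is None:
        s=arm.read_state(); p=np.array(s['position']); r=R.from_quat(s['ee_rot'])
    else: p,r=start
    rows=[]
    for P,phi,n in wps:
        T=down(phi)
        T2=down(phi+np.pi)
        if (r.inv()*T2).magnitude()<(r.inv()*T).magnitude(): T=T2
        rv=(r.inv()*T).as_rotvec(); d=(np.array(P)-p)
        for i in range(n):
            l=r.inv().apply(d/n)/1000
            rows.append([hand]+[round(v,4) for v in l]+[round(v,3) for v in rv/n])
            p=p+d/n; r=r*R.from_rotvec(rv/n)
    print(str(rows).replace(' ',''))
    return p,r
def st():
    s=arm.read_state(); r=R.from_quat(s['ee_rot']).as_matrix()
    print(round(s['clock'],2),np.round(s['position'],1),'jaw deg',np.round(np.degrees(np.arctan2(r[1,1],r[0,1])),1),'zax',np.round(r[:,2],3),'F',np.round(s['contact_force'],1),'w',round(s['gripper_width'],1),'j',np.round(s['joints'],2))
E
python3 - <<'E'
from h import *
st(); print(pen(-135,0),pen(-60,126),pen(-55,60),pen(-55,-60))
plan([((528,103,170),np.radians(20),16)],1)
E
```

```text
0.1 [262.5 566.6 230.3] jaw deg -114.9 zax [-0.001 -0.002 -1.   ] F [-0.4  0.6  0. ] w 85.6 j [ 1.4   0.39  0.01 -0.   -1.19 -0.26]
[513.70330749 -67.94499228   0.        ] [587.8194772   58.57691644   0.        ] [593.28135092  -7.38646685   0.        ] [ 594.12134406 -127.38352686    0.        ]
[[1,np.float64(0.0272),np.float64(0.0193),np.float64(0.0038),np.float64(0.0),np.float64(-0.0),np.float64(0.049)],[1,np.float64(0.0282),np.float64(0.0179),np.float64(0.0038),np.float64(0.0),np.float64(-0.0),np.float64(0.049)],[1,np.float64(0.029),np.float64(0.0165),np.float64(0.0038),np.float64(0.0),np.float64(-0.0),np.float64(0.049)],[1,np.float64(0.0298),np.float64(0.0151),np.float64(0.0038),np.float64(0.0),np.float64(-0.0),np.float64(0.049)],[1,np.float64(0.0305),np.float64(0.0136),np.float64(0.0038),np.float64(0.0),np.float64(-0.0),np.float64(0.049)],[1,np.float64(0.0311),np.float64(0.0121),np.float64(0.0038),np.float64(0.0),np.float64(-0.0),np.float64(0.049)],[1,np.float64(0.0317),np.float64(0.0105),np.float64(0.0038),np.float64(0.0),np.float64(-0.0),np.float64(0.049)],[1,np.float64(0.0
[... 293 characters left out ...]
-0.0),np.float64(0.049)],[1,np.float64(0.0331),np.float64(0.0041),np.float64(0.0038),np.float64(0.0),np.float64(-0.0),np.float64(0.049)],[1,np.float64(0.0333),np.float64(0.0025),np.float64(0.0038),np.float64(0.0),np.float64(-0.0),np.float64(0.049)],[1,np.float64(0.0334),np.float64(0.0009),np.float64(0.0038),np.float64(0.0),np.float64(-0.0),np.float64(0.049)],[1,np.float64(0.0334),np.float64(-0.0008),np.float64(0.0038),np.float64(0.0),np.float64(-0.0),np.float64(0.049)],[1,np.float64(0.0333),np.float64(-0.0024),np.float64(0.0038),np.float64(0.0),np.float64(-0.0),np.float64(0.049)],[1,np.float64(0.0331),np.float64(-0.0041),np.float64(0.0038),np.float64(0.0),np.float64(-0.0),np.float64(0.049)]]
```

Request:
drive_tool([
  [[1,0.027,0.019,0.003,0,0,0.049],[1,0.028,0.018,0.003,0,0,0.049],[1,0.029,0.0165,0.003,0,0,0.049],[1,0.03,0.015,0.003,0,0,0.049],[1,0.0305,0.0136,0.003,0,0,0.049],[1,0.031,0.012,0.003,0,0,0.049],[1,0.0317,0.0105,0.003,0,0,0.049],[1,0.032,0.009,0.003,0,0,0.049],[1,0.0326,0.0074,0.003,0,0,0.049],[1,0.033,0.006,0.003,0,0,0.049],[1,0.033,0.004,0.003,0,0,0.049],[1,0.0333,0.0025,0.003,0,0,0.049],[1,0.0334,0.001,0.003,0,0,0.049],[1,0.0334,-0.001,0.003,0,0,0.049],[1,0.0333,-0.0024,0.003,0,0,0.049],[1,0.033,-0.004,0.003,0,0,0.049]],
])

```text
clock: 1.7
position: [526.3, 82.8, 175.4]
ee_rot: [0.813, -0.582, -0.001, 0.007]
contact_force: [0.3, 1.0, 0.9]
gripper_width: 85.7
```

```bash
sed -i 's/\[round(v,4) for/[float(round(v,4)) for/; s/\[round(v,3) for/[float(round(v,3)) for/' h.py; python3 - <<'E'
from h import *
st(); plan([((528,103,168),np.radians(20),3)],1); snap('top','t1')
st()
E
```

```text
1.7 [526.3  82.8 175.4] jaw deg -161.2 zax [-0.009 -0.01  -1.   ] F [0.3 1.  0.9] w 85.7 j [ 0.46  0.28 -0.3   0.01 -1.01 -0.14]
[[1,-0.0062,-0.0027,0.0024,0.004,-0.002,-0.007],[1,-0.0062,-0.0028,0.0024,0.004,-0.002,-0.007],[1,-0.0061,-0.0028,0.0024,0.004,-0.002,-0.007]]
1.75 [527.4  79.6 174.7] jaw deg -161.5 zax [-0.01  -0.012 -1.   ] F [ 1.8 -1.4  0.1] w 84.9 j [ 0.46  0.29 -0.29  0.01 -1.01 -0.14]
```

```bash
python3 - <<'E'
from h import *
st(); plan([((528,103,150),np.radians(20),4),((528,103,94),np.radians(20),4)],1)
E
```

```text
1.75 [527.4  79.6 174.7] jaw deg -161.5 zax [-0.01  -0.012 -1.   ] F [ 1.8 -1.4  0.1] w 84.9 j [ 0.46  0.29 -0.29  0.01 -1.01 -0.14]
[[1,-0.0055,-0.0021,0.0061,0.003,-0.002,-0.007],[1,-0.0055,-0.0021,0.0061,0.003,-0.002,-0.007],[1,-0.0055,-0.0021,0.0061,0.003,-0.002,-0.007],[1,-0.0055,-0.0021,0.0061,0.003,-0.002,-0.007],[1,0.0,0.0,0.014,-0.0,0.0,0.0],[1,0.0,0.0,0.014,-0.0,0.0,0.0],[1,0.0,0.0,0.014,-0.0,0.0,0.0],[1,0.0,0.0,0.014,-0.0,0.0,0.0]]
```

Request:
drive_tool([
  [[1,-0.0055,-0.002,0.003,0.003,-0.002,-0.007],[1,-0.0055,-0.002,0.003,0.003,-0.002,-0.007],[1,-0.0055,-0.002,0.003,0.003,-0.002,-0.007],[1,-0.0055,-0.002,0.003,0.003,-0.002,-0.007],[1,0,0,0,0,0,0],[1,0,0,0,0,0,0]],
])

```text
clock: 2.35
position: [526.3, 105.7, 160.0]
ee_rot: [0.821, -0.571, -0.002, 0.001]
contact_force: [0.1, -1.3, 0.1]
gripper_width: 85.2
```

```bash
python3 - <<'E'
from h import *
st(); plan([((528,103,92),np.radians(20),5)],1); 
im,d=snap('top','t1');cv2.imwrite('pics/t1c.png',cv2.resize(im[140:270,220:380,::-1],(738,600),interpolation=cv2.INTER_CUBIC))
im,d=snap('side','s1');cv2.imwrite('pics/s1c.png',cv2.resize(im[115:315,180:380,::-1],(600,600),interpolation=cv2.INTER_CUBIC))
st()
E
```

```text
2.35 [526.3 105.7 160. ] jaw deg -159.7 zax [-0.004  0.    -1.   ] F [ 0.1 -1.3  0.1] w 85.2 j [ 0.5   0.3  -0.31 -0.   -0.96 -0.14]
[[1,0.0007,-0.0002,0.0136,0.001,0.0,0.001],[1,0.0007,-0.0002,0.0136,0.001,0.0,0.001],[1,0.0006,-0.0002,0.0136,0.001,0.0,0.001],[1,0.0006,-0.0002,0.0136,0.001,0.0,0.001],[1,0.0006,-0.0001,0.0136,0.001,0.0,0.001]]
2.45 [526.4 105.4 160.1] jaw deg -159.7 zax [-0.004  0.    -1.   ] F [-0.5 -0.3  0.4] w 85.1 j [ 0.5   0.3  -0.31 -0.   -0.96 -0.14]
```

View pics/s1c.png

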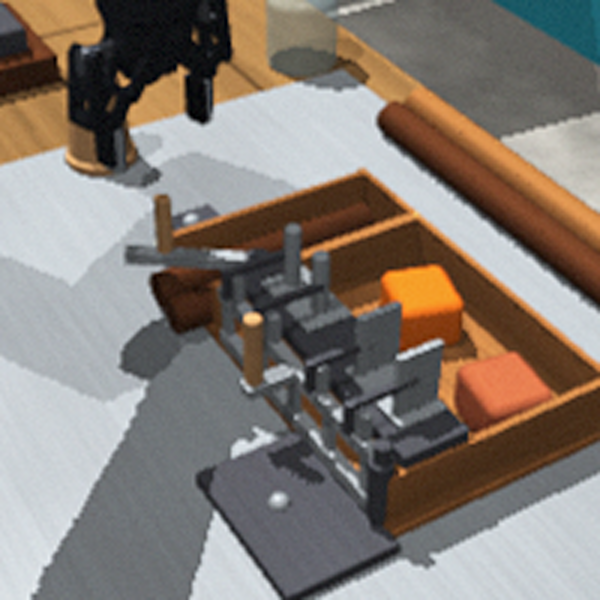

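Request:
drive_tool([
  [[1,0.0006,0,0.013,0,0,0],[1,0.0006,0,0.013,0,0,0],[1,0.0006,0,0.013,0,0,0],[1,0.0006,0,0.013,0,0,0],[1,0.0006,0,0.01,0,0,0],[1,0,0,0,0,0,0],[0,0,0,0,0,0,0],[0,0,0,0,0,0,0],[0,0,0,0,0,0,0],[0,0,0,0,0,0,0],[0,0,0,0,0,0,0],[0,0,0,0,0,0,0]],
])

```text
clock: 3.65
position: [529.6, 103.7, 100.5]
ee_rot: [0.821, -0.571, 0.001, -0.003]
contact_force: [0.7, -1.0, -1.3]
gripper_width: 12.0
```

```bash
python3 - <<'E'
from h import *
st()
E
```

```text
3.65 [529.6 103.7 100.5] jaw deg -159.7 zax [ 0.004  0.004 -1.   ] F [ 0.7 -1.  -1.3] w 12.0 j [ 0.49  0.37 -0.38 -0.   -0.81 -0.14]
```

Request:
drive_tool([
  [[0.5,0,0,0,0,0,0],[0.5,0,0,0,0,0,0],[0.5,0,0,0.006,0,0,0],[0.5,0,0,0.006,0,0,0],[0.5,0,0,0,0,0,0],[0,0,0,0,0,0,0],[0,0,0,0,0,0,0],[0,0,0,0,0,0,0],[0,0,0,0,0,0,0]],
])

```text
clock: 4.55
position: [529.9, 103.8, 87.4]
ee_rot: [0.821, -0.571, 0.001, -0.003]
contact_force: [0.3, 0.5, -0.1]
gripper_width: 12.4
```

```bash
python3 - <<'E'
from h import *
st()
H=pen(-60,126)
s=arm.read_state()['position']-H
print(s,np.hypot(*s[:2]),np.arctan2(-s[0],s[1])-PY)
E
```

```text
4.55 [529.9 103.8  87.4] jaw deg -159.7 zax [ 0.004  0.003 -1.   ] F [ 0.3  0.5 -0.1] w 12.4 j [ 0.49  0.39 -0.39 -0.   -0.78 -0.14]
[-57.95864616  45.22486663  87.39735496] 73.51525845986328 0.9011863809114992
```

```bash
cat >> h.py <<'E'
def arcplan(C,r,a0,a1,n,z,phi,off=0,hand=0,rot=False):
    w=[]
    for i in range(1,n+1):
        a=a0+(a1-a0)*i/n
        t=a+PY+off
        w.append((np.r_[C[:2]+r*np.array([-np.sin(t),np.cos(t)]),z],phi,1))
    plan(w,hand)
E
python3 - <<'E'
from h import *
H=pen(-60,126)
arcplan(H,75,0.9,0.3,8,88,np.radians(20))
E
```

```text
[[0,-0.0041,-0.0042,-0.0006,-0.005,0.002,0.006],[0,-0.0024,-0.0051,-0.0,0.0,-0.0,0.0],[0,-0.002,-0.0052,-0.0,-0.0,-0.0,-0.0],[0,-0.0016,-0.0054,-0.0,0.0,-0.0,0.0],[0,-0.0012,-0.0055,-0.0,0.0,0.0,-0.0],[0,-0.0008,-0.0056,0.0,-0.0,0.0,0.0],[0,-0.0004,-0.0056,-0.0,0.0,-0.0,-0.0],[0,0.0,-0.0056,0.0,0.0,0.0,0.0]]
```

Request:
drive_tool([
  [[0,-0.003,-0.0045,0,0,0,0],[0,-0.0024,-0.005,0,0,0,0],[0,-0.002,-0.0052,0,0,0,0],[0,-0.0016,-0.0054,0,0,0,0],[0,-0.0012,-0.0055,0,0,0,0],[0,-0.0008,-0.0056,0,0,0,0]],
])

```text
clock: 5.15
position: [548.0, 122.1, 87.1]
ee_rot: [0.818, -0.575, -0.005, 0.005]
contact_force: [-8.7, 8.8, 4.8]
gripper_width: 12.5
```

```bash
python3 - <<'E'
from h import *
st()
H=pen(-60,126)
s=arm.read_state()['position']-H
a=np.arctan2(-s[0],s[1])-PY
print(s,np.hypot(*s[:2]),a)
arcplan(H,75,a,-.03,10,88,np.radians(20))
E
```

```text
5.15 [548.  122.1  87.1] jaw deg -160.2 zax [-0.014 -0.002 -1.   ] F [-8.7  8.8  4.8] w 12.5 j [ 0.51  0.43 -0.32 -0.01 -0.83 -0.16]
[-39.78707751  63.52727729  87.14325078] 74.95816498115794 0.5525329646178386
[[0,-0.0008,-0.0043,-0.0009,0.014,0.003,-0.004],[0,-0.0005,-0.0043,0.0,-0.0,-0.0,0.0],[0,-0.0003,-0.0044,0.0,-0.0,-0.0,-0.0],[0,-0.0,-0.0044,-0.0,0.0,-0.0,0.0],[0,0.0002,-0.0044,0.0,-0.0,0.0,-0.0],[0,0.0005,-0.0043,0.0,0.0,0.0,0.0],[0,0.0007,-0.0043,0.0,0.0,0.0,-0.0],[0,0.001,-0.0043,0.0,0.0,0.0,0.0],[0,0.0012,-0.0042,0.0,0.0,0.0,-0.0],[0,0.0015,-0.0041,0.0,0.0,0.0,0.0]]
```

Request:
drive_tool([
  [[0,-0.0015,-0.0045,0,0.01,0,0],[0,-0.001,-0.0045,0,0,0,0],[0,-0.0005,-0.0045,0,0,0,0],[0,-0.0002,-0.0045,0,0,0,0],[0,0,-0.0045,0,0,0,0],[0,0.0003,-0.0045,0,0,0,0]],
])

```text
clock: 5.75
position: [566.4, 132.0, 87.0]
ee_rot: [0.816, -0.578, -0.007, 0.007]
contact_force: [-16.9, -0.9, 12.0]
gripper_width: 12.4
```

```bash
python3 - <<'E'
from h import *
st()
H=pen(-60,126)
s=arm.read_state()['position']-H
a=np.arctan2(-s[0],s[1])-PY
print(s,np.hypot(*s[:2]),a)
arcplan(H,75,a,-.03,6,88,np.radians(20))
E
```

```text
5.75 [566.4 132.   87. ] jaw deg -160.6 zax [-0.02  -0.004 -1.   ] F [-16.9  -0.9  12. ] w 12.4 j [ 0.5   0.46 -0.27 -0.01 -0.86 -0.16]
[-21.40966096  73.44746103  87.03639405] 76.50426859851032 0.2766370647961473
[[0,0.0018,-0.0037,-0.001,0.02,0.003,-0.01],[0,0.0005,-0.0038,0.0,-0.0,0.0,0.0],[0,0.0007,-0.0038,0.0,-0.0,0.0,0.0],[0,0.0009,-0.0037,0.0,-0.0,0.0,0.0],[0,0.0011,-0.0037,0.0,-0.0,0.0,0.0],[0,0.0013,-0.0036,0.0,-0.0,0.0,0.0]]
```

Request:
drive_tool([
  [[0,0.001,-0.005,0,0.01,0,0],[0,0.0005,-0.005,0,0,0,0],[0,0.0007,-0.005,0,0,0,0],[0,0.001,-0.005,0,0,0,0],[0,0.001,-0.005,0,0,0,0]],
])

```text
clock: 6.25
position: [571.5, 133.7, 87.2]
ee_rot: [0.815, -0.58, -0.019, 0.018]
contact_force: [-3.7, 5.7, -6.9]
gripper_width: 12.6
```

```bash
python3 - <<'E'
from h import *
st()
H=pen(-60,126)
s=arm.read_state()['position']-H
a=np.arctan2(-s[0],s[1])-PY
print(s,np.hypot(*s[:2]),a)
arcplan(H,75,a,-.03,3,88,np.radians(20))
E
```

```text
6.25 [571.5 133.7  87.2] jaw deg -160.8 zax [-0.051 -0.008 -0.999] F [-3.7  5.7 -6.9] w 12.6 j [ 0.5   0.48 -0.22 -0.02 -0.91 -0.15]
[-16.33555406  75.1619151   87.21294542] 76.91660293746197 0.20700995881452255
[[0,0.0028,-0.0056,-0.0011,0.051,0.009,-0.015],[0,0.0015,-0.0057,-0.0,0.0,0.0,-0.0],[0,0.0019,-0.0056,0.0,0.0,0.0,0.0]]
```

Request:
drive_tool([
  [[0,0.001,-0.008,0,0.04,0,0],[0,0.001,-0.008,0,0.03,0,0],[0,0.001,-0.008,0,0.02,0,0]],
])

```text
clock: 6.55
position: [586.3, 135.7, 86.6]
ee_rot: [0.815, -0.58, 0.002, -0.008]
contact_force: [-29.7, 3.3, 23.3]
gripper_width: 12.5
```

```bash
cat >> h.py <<'E'
def kst():
    st()
    H=pen(-60,126)
    s=arm.read_state()['position']-H
    a=np.arctan2(-s[0],s[1])-PY
    print(s,np.hypot(*s[:2]),a)
E
python3 -c "
from h import *
kst()"
```

```text
6.55 [586.3 135.7  86.6] jaw deg -160.9 zax [ 0.012  0.012 -1.   ] F [-29.7   3.3  23.3] w 12.5 j [ 0.49  0.48 -0.24 -0.01 -0.84 -0.16]
[-1.50319837 77.12788993 86.57475137] 77.14253697349079 0.012487218991300796
```

Request:
drive_tool([
  [[0,0,-0.005,0,0,0,0],[0,0,-0.003,0,0,0,0]],
])

```text
clock: 6.75
position: [585.5, 135.7, 86.8]
ee_rot: [0.816, -0.579, -0.004, 0.0]
contact_force: [-8.0, -3.3, 5.1]
gripper_width: 12.5
```

```bash
python3 -c "
from h import *
kst()"
```

```text
6.75 [585.5 135.7  86.8] jaw deg -160.7 zax [-0.006  0.004 -1.   ] F [-8.  -3.3  5.1] w 12.5 j [ 0.49  0.48 -0.23 -0.01 -0.86 -0.15]
[-2.36879629 77.08847021 86.7977954 ] 77.12485614241005 0.023718616533494885
```

Release, rise, and look.

Request:
drive_tool([
  [[0.6,0,0,0,0,0,0],[0.6,0,0,0,0,0,0],[0.6,0,0,0,0,0,0],[0.6,0,0,-0.03,0,0,0],[0.6,0,0,-0.03,0,0,0],[0.6,0,0,-0.03,0,0,0],[0.6,0.02,0.04,-0.01,0,0,0],[0.6,0.02,0.04,0,0,0,0],[0.6,0,0.04,0,0,0,0]],
])

```text
clock: 7.65
position: [495.1, 61.0, 188.8]
ee_rot: [0.818, -0.576, 0.002, -0.006]
contact_force: [-0.2, -0.0, 1.6]
gripper_width: 51.6
```

```bash
python3 - <<'E'
from h import *
im,d=snap('top','t2');cv2.imwrite('pics/t2c.png',cv2.resize(im[140:270,220:380,::-1],(738,600),interpolation=cv2.INTER_CUBIC))
im,d=snap('side','s2');cv2.imwrite('pics/s2c.png',cv2.resize(im[115:315,180:380,::-1],(600,600),interpolation=cv2.INTER_CUBIC))
st()
E
```

```text
7.75 [490.8  60.1 188.5] jaw deg -160.3 zax [ 0.006  0.007 -1.   ] F [ 1.  -0.   0.5] w 51.3 j [ 0.45  0.2  -0.37 -0.   -0.99 -0.1 ]
```

View pics/t2c.png

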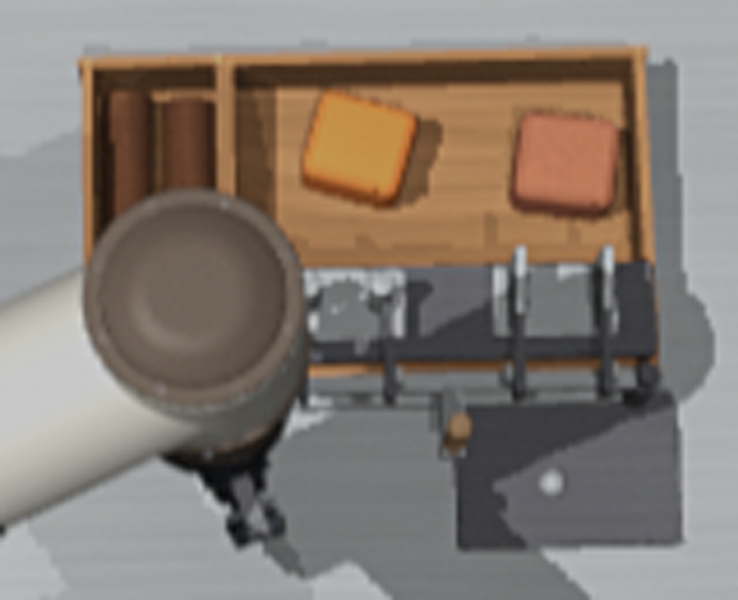

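View pics/s2c.png

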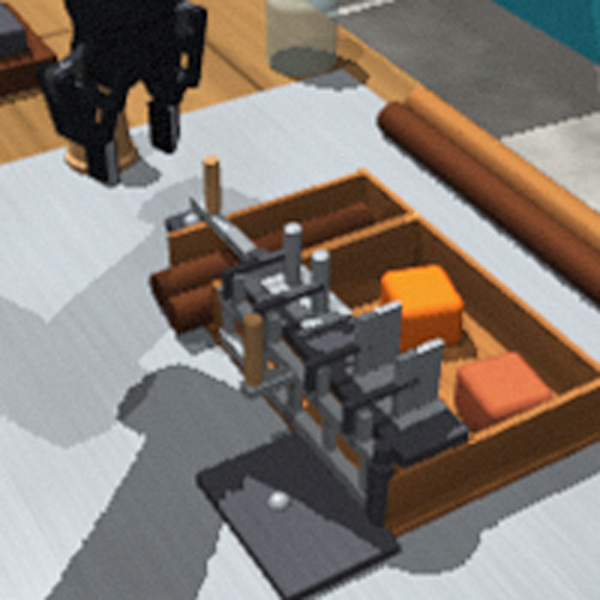

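```bash
python3 - <<'E'
from h import *
im=cv2.imread('pics/s2.png'); cv2.imwrite('pics/s2d.png',cv2.resize(im[155:225,225:305],(800,700)[0:2] if 0 else (680,595),interpolation=cv2.INTER_CUBIC))
for u,v in((250.3,168.3),): 
  p=w('side',None,u-.3,v-.3,126); s=p-pen(-60,126); print(p,np.hypot(*s[:2]),np.arctan2(-s[0],s[1])-PY)
for a in (0,.02,.15,.2):
  t=a+PY; print(a,proj('side',pen(-60,126)+np.r_[75*np.array([-np.sin(t),np.cos(t)]),126]),proj('side',pen(-60,126)+np.r_[108*np.array([-np.sin(t),np.cos(t)]),74]))
E
```

```text
[585.90911422 132.39228223 126.        ] 73.84008202019325 0.01887451297141313
0 (np.float64(250.2779981485231), np.float64(167.62745718908496), np.float64(1029.1484580888805)) (np.float64(244.9424854988291), np.float64(178.93259385914337), np.float64(1083.2868507379949))
0.02 (np.float64(249.74005283262542), np.float64(167.79485249094262), np.float64(1028.5294899902876)) (np.float64(244.20200111478033), np.float64(179.17095651396517), np.float64(1082.395536676021))
0.15 (np.float64(246.38103292622299), np.float64(169.020919399231), np.float64(1024.0252184948686)) (np.float64(239.56488289609553), np.float64(180.91993360941652), np.float64(1075.9093857226178))
0.2 (np.float64(245.15971434390673), np.float64(169.55414265313453), np.float64(1022.0813189897101)) (np.float64(237.87203432542316), np.float64(181.68230113086994), np.float64(1073.1101704351895))
```

View pics/s2d.png

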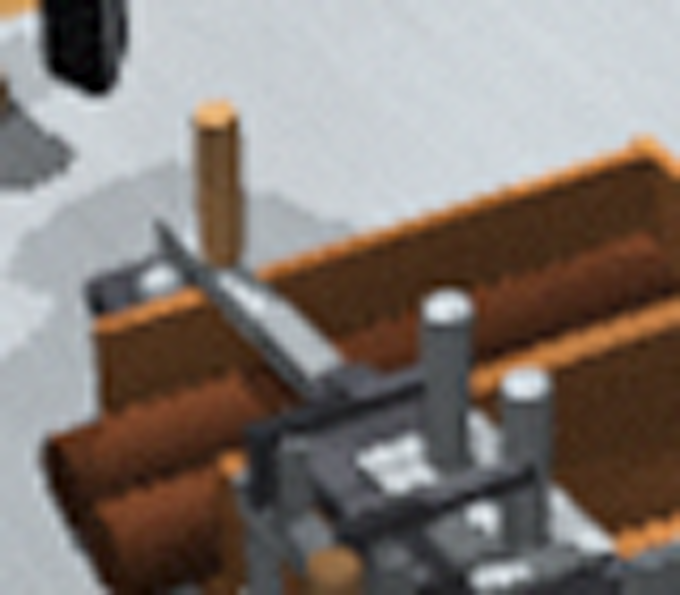

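```bash
python3 - <<'E'
from h import *
plan([((593,-126.5,172),np.radians(90.4),14)],1)
E
```

```text
[[1,0.015,-0.0024,0.0011,-0.001,-0.0,-0.088],[1,0.0152,-0.001,0.0011,-0.001,-0.0,-0.088],[1,0.0152,0.0003,0.0011,-0.001,-0.0,-0.088],[1,0.0151,0.0016,0.0011,-0.001,-0.0,-0.088],[1,0.0149,0.003,0.0011,-0.001,-0.0,-0.088],[1,0.0146,0.0043,0.0011,-0.001,-0.0,-0.088],[1,0.0142,0.0055,0.0011,-0.001,-0.0,-0.088],[1,0.0136,0.0067,0.0011,-0.001,-0.0,-0.088],[1,0.013,0.0079,0.0011,-0.001,-0.0,-0.088],[1,0.0122,0.009,0.0011,-0.001,-0.0,-0.088],[1,0.0114,0.0101,0.0011,-0.001,-0.0,-0.088],[1,0.0105,0.011,0.0012,-0.001,-0.0,-0.088],[1,0.0094,0.0119,0.0012,-0.001,-0.0,-0.088],[1,0.0084,0.0127,0.0012,-0.001,-0.0,-0.088]]
```

Request:
drive_tool([
  [[1,0.015,-0.0024,0.001,0,0,-0.088],[1,0.015,-0.001,0.001,0,0,-0.088],[1,0.015,0.0003,0.001,0,0,-0.088],[1,0.015,0.0016,0.001,0,0,-0.088],[1,0.015,0.003,0.001,0,0,-0.088],[1,0.0146,0.0043,0.001,0,0,-0.088],[1,0.014,0.0055,0.001,0,0,-0.088],[1,0.0136,0.0067,0.001,0,0,-0.088],[1,0.013,0.008,0.001,0,0,-0.088],[1,0.012,0.009,0.001,0,0,-0.088],[1,0.0114,0.01,0.001,0,0,-0.088],[1,0.0105,0.011,0.001,0,0,-0.088],[1,0.0094,0.0119,0.001,0,0,-0.088],[1,0,0,0,0,0,0],[1,0,0,0,0,0,0]],
])

```text
clock: 9.25
position: [611.3, -112.9, 177.1]
ee_rot: [1.0, -0.014, 0.017, -0.005]
contact_force: [-0.8, -0.8, -0.4]
gripper_width: 85.4
```

```bash
python3 - <<'E'
from h import *
st()
plan([((593,-126.5,165),np.radians(90.4),4)],1)
im,d=snap('top','t3');cv2.imwrite('pics/t3c.png',cv2.resize(im[140:270,220:380,::-1],(738,600),interpolation=cv2.INTER_CUBIC))
E
```

```text
9.25 [ 611.3 -112.9  177.1] jaw deg -91.6 zax [ 0.033  0.01  -0.999] F [-0.8 -0.8 -0.4] w 85.4 j [ 0.07  0.41 -0.1  -0.01 -1.03  1.47]
[[1,-0.0046,0.0036,0.0028,-0.003,-0.008,-0.009],[1,-0.0046,0.0035,0.0029,-0.003,-0.008,-0.009],[1,-0.0046,0.0035,0.0029,-0.003,-0.008,-0.009],[1,-0.0046,0.0034,0.003,-0.003,-0.008,-0.009]]
```

View pics/t3c.png

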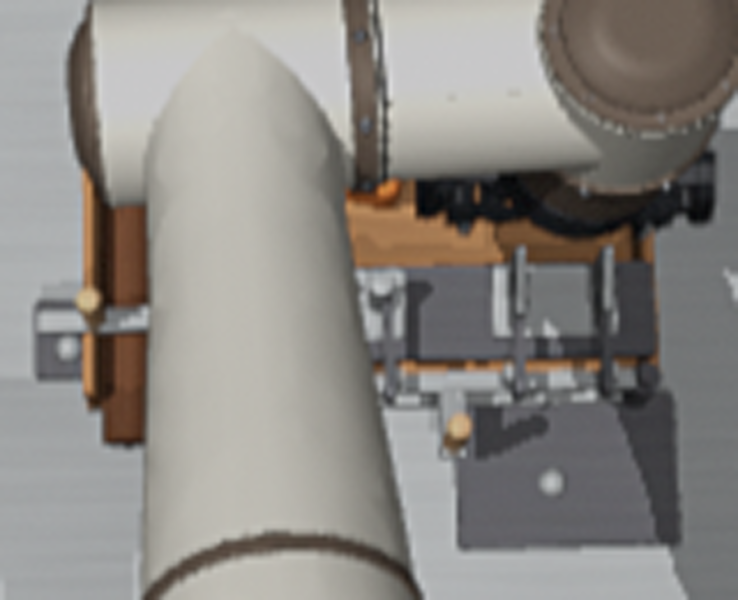

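Request:
drive_tool([
  [[1,-0.0046,0.0034,0.002,-0.003,-0.008,-0.009],[1,-0.0046,0.0034,0.002,-0.003,-0.008,-0.009],[1,-0.0046,0.0034,0.002,-0.003,-0.008,-0.009],[1,-0.0035,0.002,0.002,-0.003,-0.008,-0.009],[1,0,0,0,0,0,0],[1,0,0,0,0,0,0]],
])

```text
clock: 9.9
position: [591.7, -123.9, 168.4]
ee_rot: [1.0, 0.006, -0.001, 0.001]
contact_force: [0.6, -0.2, -0.2]
gripper_width: 85.4
```

```bash
python3 - <<'E'
from h import *
st()
plan([((593,-126.5,90),np.radians(90.4),6)],1)
E
```

```text
9.9 [ 591.7 -123.9  168.4] jaw deg -89.3 zax [-0.001 -0.002 -1.   ] F [ 0.6 -0.2 -0.2] w 85.4 j [ 0.06  0.4  -0.13  0.   -1.04  1.52]
[[1,0.0002,0.0004,0.0131,0.0,0.0,0.001],[1,0.0002,0.0004,0.0131,0.0,0.0,0.001],[1,0.0002,0.0004,0.0131,0.0,0.0,0.001],[1,0.0002,0.0004,0.0131,0.0,0.0,0.001],[1,0.0002,0.0004,0.0131,0.0,0.0,0.001],[1,0.0002,0.0004,0.0131,0.0,0.0,0.001]]
```

Request:
drive_tool([
  [[1,0.0003,0.0006,0.013,0,0,0],[1,0.0003,0.0006,0.013,0,0,0],[1,0.0003,0.0006,0.013,0,0,0],[1,0,0.0004,0.013,0,0,0],[1,0,0,0.01,0,0,0],[1,0,0,0.005,0,0,0],[1,0,0,0,0,0,0]],
])

```text
clock: 10.6
position: [591.5, -126.2, 93.4]
ee_rot: [1.0, 0.006, -0.002, 0.001]
contact_force: [0.2, 0.2, 0.4]
gripper_width: 85.5
```

```bash
python3 - <<'E'
from h import *
st()
plan([((593,-126.5,90),np.radians(90.4),3)],1)
E
```

```text
10.6 [ 591.5 -126.2   93.4] jaw deg -89.4 zax [-0.005 -0.002 -1.   ] F [0.2 0.2 0.4] w 85.5 j [ 0.06  0.48 -0.22  0.   -0.88  1.52]
[[1,0.0005,0.0001,0.0011,0.001,0.002,0.001],[1,0.0005,0.0001,0.0011,0.001,0.002,0.001],[1,0.0005,0.0001,0.0011,0.001,0.002,0.001]]
```

Good. Close.

Request:
drive_tool([
  [[0,0.001,0,0.003,0,0,0],[0,0,0,0,0,0,0],[0,0,0,0,0,0,0],[0,0,0,0,0,0,0],[0,0,0,0,0,0,0],[0,0,0,0,0,0,0],[0,0,0,0,0,0,0],[0,0,0,0,0,0,0],[0,0,0,0,0,0,0],[0,0,0,0,0,0,0]],
])

```text
clock: 11.6
position: [593.7, -126.1, 94.2]
ee_rot: [1.0, 0.006, -0.0, 0.001]
contact_force: [-0.8, 0.6, 0.3]
gripper_width: 18.5
```

```bash
python3 - <<'E'
from h import *
st()
E
```

```text
11.6 [ 593.7 -126.1   94.2] jaw deg -89.4 zax [-0.001 -0.002 -1.   ] F [-0.8  0.6  0.3] w 18.5 j [ 0.06  0.48 -0.21  0.   -0.88  1.52]
```

Request:
drive_tool([
  [[0.85,0,0,0,0,0,0],[0.85,0,0,0,0,0,0],[0.85,0,0,0,0,0,0],[0.85,0,0,0,0,0,0],[0.85,0,0,-0.025,0,0,0],[0.85,0,0,-0.025,0,0,0],[0.85,0,0,-0.02,0,0,0],[0.85,0,-0.02,0,0,0,0],[0.85,0,-0.02,0,0,0,0],[0.85,0,-0.02,0,0,0,0],[0.85,0,-0.02,0,0,0,0],[0.85,0,-0.02,0,0,0,0],[0.85,0,0,0,0,0,0],[0.85,0,0,0,0,0,0]],
])

```text
clock: 13.0
position: [594.4, -23.4, 169.9]
ee_rot: [1.0, 0.006, 0.003, 0.001]
contact_force: [0.7, -0.9, -0.2]
gripper_width: 72.3
```

```bash
python3 - <<'E'
from h import *
st()
plan([((593,-7.2,160),np.radians(90.4),3)],1)
im,d=snap('side','s3');cv2.imwrite('pics/s3c.png',cv2.resize(im[155:305,200:350,::-1],(600,600),interpolation=cv2.INTER_CUBIC))
E
```

```text
13.0 [594.4 -23.4 169.9] jaw deg -89.3 zax [ 0.006 -0.003 -1.   ] F [ 0.7 -0.9 -0.2] w 72.3 j [ 0.23  0.38 -0.16  0.   -1.02  1.34]
[[1,-0.0004,-0.0054,0.0033,0.001,-0.002,0.002],[1,-0.0004,-0.0054,0.0033,0.001,-0.002,0.002],[1,-0.0004,-0.0054,0.0033,0.001,-0.002,0.002]]
```

View pics/s3c.png

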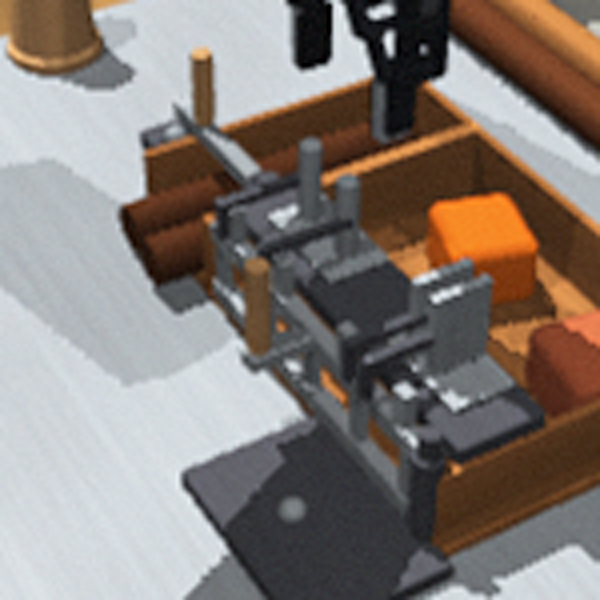

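The plates (around 440–475, 290) now stand close together, so they are fully in. Next are the posts.

Request:
drive_tool([
  [[0.85,0,-0.005,0.003,0,0,0],[0.85,0,-0.005,0.003,0,0,0],[0.85,0,-0.004,0.003,0,0,0],[0.85,0,0,0,0,0,0],[0.85,0,0,0,0,0,0]],
])

```text
clock: 13.55
position: [594.0, -10.7, 159.6]
ee_rot: [1.0, 0.004, 0.003, 0.002]
contact_force: [0.0, 0.6, 0.0]
gripper_width: 72.1
```

```bash
python3 - <<'E'
from h import *
st()
plan([((593,-7.2,92),np.radians(90.4),6)],1)
E
```

```text
13.55 [594.  -10.7 159.6] jaw deg -89.5 zax [ 0.005 -0.003 -1.   ] F [0.  0.6 0. ] w 72.1 j [ 0.26  0.39 -0.18  0.01 -1.    1.32]
[[1,-0.0002,-0.0006,0.0113,0.001,-0.001,0.0],[1,-0.0002,-0.0006,0.0113,0.001,-0.001,0.0],[1,-0.0002,-0.0006,0.0113,0.001,-0.001,0.0],[1,-0.0002,-0.0006,0.0113,0.001,-0.001,0.0],[1,-0.0002,-0.0006,0.0113,0.001,-0.001,0.0],[1,-0.0002,-0.0006,0.0113,0.001,-0.001,0.0]]
```

Request:
drive_tool([
  [[0.85,0,-0.0015,0.002,0,0,0],[0.85,0,-0.0015,0.011,0,0,0],[0.85,0,-0.0006,0.012,0,0,0],[0.85,0,0,0.012,0,0,0],[0.85,0,0,0.012,0,0,0],[0.85,0,0,0.011,0,0,0],[0.85,0,0,0.003,0,0,0],[0.85,0,0,0,0,0,0]],
])

```text
clock: 14.35
position: [593.2, -7.6, 89.1]
ee_rot: [1.0, 0.004, 0.001, 0.002]
contact_force: [-0.5, 0.8, 1.0]
gripper_width: 72.4
```

```bash
python3 - <<'E'
from h import *
st()
E
```

```text
14.35 [593.2  -7.6  89.1] jaw deg -89.6 zax [ 0.001 -0.004 -1.   ] F [-0.5  0.8  1. ] w 72.4 j [ 0.26  0.47 -0.26  0.01 -0.85  1.31]
```

Request:
drive_tool([
  [[0,0,0,0,0,0,0],[0,0,0,0,0,0,0],[0,0,0,0,0,0,0],[0,0,0,0,0,0,0],[0,0,0,0,0,0,0],[0,0,0,0,0,0,0],[0,0,0,0,0,0,0],[0,0,0,0,0,0,0],[0,0,0,0,0,0,0],[0,0,0,0,0,0,0]],
])

```text
clock: 15.35
position: [594.0, -6.1, 93.0]
ee_rot: [1.0, 0.004, 0.003, 0.001]
contact_force: [0.3, 1.2, -2.2]
gripper_width: 17.9
```

```bash
python3 - <<'E'
from h import *
st()
E
```

```text
15.35 [594.   -6.1  93. ] jaw deg -89.6 zax [ 0.005 -0.002 -1.   ] F [ 0.3  1.2 -2.2] w 17.9 j [ 0.26  0.46 -0.25  0.   -0.85  1.31]
```

Request:
drive_tool([
  [[0.6,0,0,0,0,0,0],[0.6,0,0,0,0,0,0],[0.6,0,0,0,0,0,0],[0.6,0,0,-0.025,0,0,0],[0.6,0,0,-0.025,0,0,0],[0.6,0,0,-0.02,0,0,0],[0.6,-0.015,0.015,0,0,0,0],[0.6,-0.015,0.015,0,0,0,0],[0.6,-0.015,0.01,0,0,0,0.1],[0.6,-0.01,0,0,0,0,0.1],[0.6,0,0,0,0,0,0.1],[0.6,0,0,0,0,0,0.1],[0.6,0,0,0,0,0,0]],
])

```text
clock: 16.65
position: [534.8, -50.9, 168.0]
ee_rot: [0.979, -0.203, 0.004, 0.001]
contact_force: [0.2, -0.1, -0.4]
gripper_width: 51.4
```

```bash
python3 - <<'E'
from h import *
st()
plan([((514.5,-67.5,160),np.radians(62),4)],1)
im,d=snap('side','s4');cv2.imwrite('pics/s4c.png',cv2.resize(im[155:305,200:350,::-1],(600,600),interpolation=cv2.INTER_CUBIC))
im,d=snap('top','t4');cv2.imwrite('pics/t4c.png',cv2.resize(im[140:270,220:380,::-1],(738,600),interpolation=cv2.INTER_CUBIC))
E
```

```text
16.65 [534.8 -50.9 168. ] jaw deg -113.4 zax [ 0.008 -0.004 -1.   ] F [ 0.2 -0.1 -0.4] w 51.4 j [ 0.21  0.29 -0.31  0.01 -0.97  0.95]
[[1,-0.003,0.0058,0.002,0.0,-0.002,0.02],[1,-0.0029,0.0059,0.002,0.0,-0.002,0.02],[1,-0.0028,0.006,0.002,0.0,-0.002,0.02],[1,-0.0027,0.006,0.002,0.0,-0.002,0.02]]
```

View pics/s4c.png

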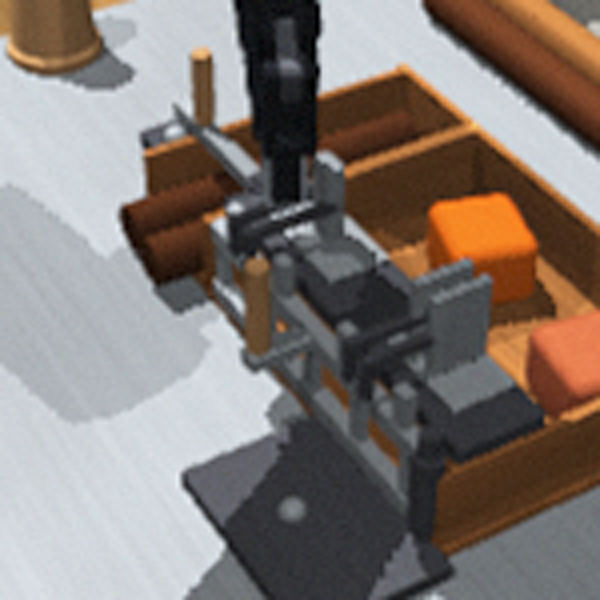

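View pics/t4c.png

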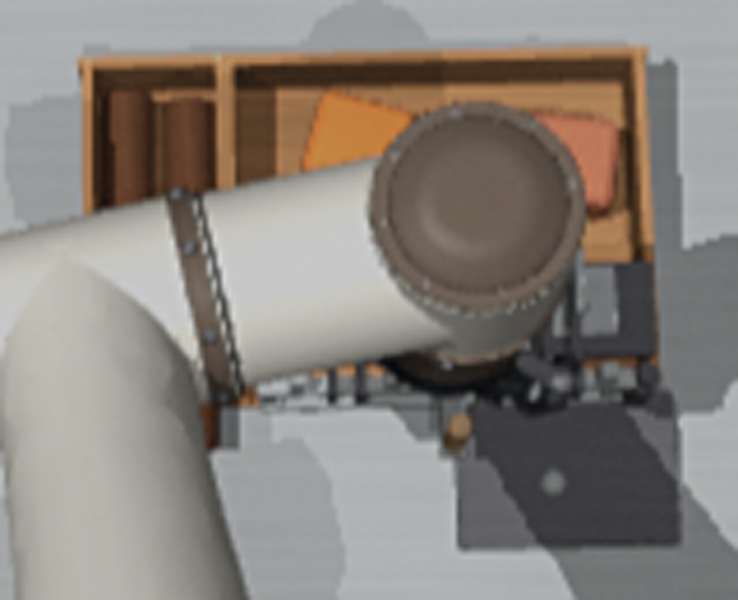

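Request:
drive_tool([
  [[0.7,-0.003,0.006,0,0,0,0.02],[0.7,-0.003,0.006,0,0,0,0.02],[0.7,-0.003,0.006,0,0,0,0.02],[0.7,-0.002,0.004,0,0,0,0.01],[0.7,0,0,0,0,0,0],[0.7,0,0,0,0,0,0]],
])

```text
clock: 17.35
position: [513.5, -67.9, 167.6]
ee_rot: [0.971, -0.237, 0.004, 0.001]
contact_force: [-0.5, -0.4, -0.2]
gripper_width: 59.6
```

```bash
python3 - <<'E'
from h import *
st()
plan([((514.5,-67.5,95),np.radians(62),6)],1)
E
```

```text
17.35 [513.5 -67.9 167.6] jaw deg -117.5 zax [ 0.007 -0.004 -1.   ] F [-0.5 -0.4 -0.2] w 59.6 j [ 0.19  0.26 -0.35  0.01 -0.95  0.9 ]
[[1,0.0,-0.0001,0.0121,0.0,-0.001,0.002],[1,0.0,-0.0001,0.0121,0.0,-0.001,0.002],[1,0.0,-0.0001,0.0121,0.0,-0.001,0.002],[1,0.0001,-0.0001,0.0121,0.0,-0.001,0.002],[1,0.0001,-0.0001,0.0121,0.0,-0.001,0.002],[1,0.0001,-0.0001,0.0121,0.0,-0.001,0.002]]
```

Request:
drive_tool([
  [[0.7,0,0,0.012,0,0,0],[0.7,0,0,0.012,0,0,0],[0.7,0,0,0.012,0,0,0],[0.7,0,0,0.012,0,0,0],[0.7,0,0,0.012,0,0,0],[0.7,0,0,0.009,0,0,0],[0.7,0,0,0,0,0,0],[0,0,0,0,0,0,0],[0,0,0,0,0,0,0],[0,0,0,0,0,0,0],[0,0,0,0,0,0,0],[0,0,0,0,0,0,0],[0,0,0,0,0,0,0],[0,0,0,0,0,0,0]],
])

```text
clock: 18.75
position: [514.4, -67.8, 92.1]
ee_rot: [0.972, -0.237, 0.004, 0.001]
contact_force: [0.8, -1.0, -2.6]
gripper_width: 12.6
```

```bash
cat >> h.py <<'E'
def gst(a1=None,n=6,phi=62,z=93):
    st(); H=pen(-100,-110); s=arm.read_state()['position']-H
    a=np.arctan2(-s[0],s[1])-PY-np.arctan2(35,110)
    print('r',round(np.hypot(*s[:2]),1),'a',round(a,3))
    if a1: arcplan(H,115.4,a,a1,n,z,np.radians(phi),off=np.arctan2(35,110))
E
python3 -c "
from h import *
gst(0.5,8)"
```

```text
18.75 [514.4 -67.8  92.1] jaw deg -117.4 zax [ 0.007 -0.004 -1.   ] F [ 0.8 -1.  -2.6] w 12.6 j [ 0.19  0.35 -0.44  0.01 -0.77  0.9 ]
r 115.3 a -0.006
[[0,-0.005,0.0053,-0.0009,0.0,-0.008,0.011],[0,-0.0046,0.0057,0.0,-0.0,0.0,-0.0],[0,-0.0042,0.006,-0.0,-0.0,0.0,0.0],[0,-0.0038,0.0062,0.0,0.0,-0.0,0.0],[0,-0.0034,0.0064,-0.0,-0.0,0.0,0.0],[0,-0.003,0.0066,0.0,0.0,-0.0,0.0],[0,-0.0026,0.0068,-0.0,-0.0,0.0,0.0],[0,-0.0021,0.007,0.0,0.0,-0.0,0.0]]
```

Gripped, with radius and angle matching the model exactly.

Request:
drive_tool([
  [[0,-0.005,0.0053,0,0,-0.004,0],[0,-0.0046,0.0057,0,0,0,0],[0,-0.0042,0.006,0,0,0,0],[0,-0.0038,0.0062,0,0,0,0],[0,-0.0034,0.0064,0,0,0,0],[0,-0.003,0.0066,0,0,0,0]],
])

```text
clock: 19.35
position: [475.4, -87.0, 92.1]
ee_rot: [0.972, -0.234, 0.004, -0.002]
contact_force: [1.2, 3.1, -4.0]
gripper_width: 12.5
```

```bash
python3 -c "
from h import *
gst(0.75,8)"
```

```text
19.35 [475.4 -87.   92.1] jaw deg -117.1 zax [ 0.008  0.001 -1.   ] F [ 1.2  3.1 -4. ] w 12.5 j [ 0.16  0.3  -0.52 -0.   -0.74  0.94]
r 117.1 a 0.369
[[0,-0.0005,0.0057,-0.0009,-0.005,-0.006,0.016],[0,-0.0018,0.0052,-0.0,-0.0,-0.0,-0.0],[0,-0.0015,0.0053,0.0,0.0,-0.0,0.0],[0,-0.0013,0.0053,-0.0,-0.0,0.0,0.0],[0,-0.001,0.0054,0.0,0.0,-0.0,0.0],[0,-0.0007,0.0054,-0.0,-0.0,0.0,0.0],[0,-0.0005,0.0055,0.0,0.0,-0.0,0.0],[0,-0.0002,0.0055,-0.0,-0.0,0.0,0.0]]
```

Request:
drive_tool([
  [[0,-0.0005,0.0057,0,-0.003,-0.004,0],[0,-0.0018,0.0053,0,0,0,0],[0,-0.0015,0.0053,0,0,0,0],[0,-0.0013,0.0055,0,0,0,0],[0,-0.001,0.0055,0,0,0,0],[0,-0.0007,0.0055,0,0,0,0]],
])

```text
clock: 19.95
position: [449.5, -112.7, 92.2]
ee_rot: [0.972, -0.234, -0.0, -0.002]
contact_force: [0.8, 13.6, -2.1]
gripper_width: 12.5
```

```bash
python3 -c "
from h import *
gst(1.1,8)"
```

```text
19.95 [ 449.5 -112.7   92.2] jaw deg -117.0 zax [ 0.     0.005 -1.   ] F [ 0.8 13.6 -2.1] w 12.5 j [ 0.1   0.28 -0.56 -0.01 -0.73  1.  ]
r 119.2 a 0.679
[[0,0.0033,0.0064,-0.0008,-0.004,0.002,0.017],[0,-0.0001,0.0061,-0.0,-0.0,-0.0,0.0],[0,0.0003,0.0061,0.0,0.0,-0.0,0.0],[0,0.0006,0.006,0.0,0.0,-0.0,0.0],[0,0.0009,0.006,-0.0,-0.0,0.0,0.0],[0,0.0012,0.0059,0.0,0.0,-0.0,0.0],[0,0.0015,0.0059,-0.0,-0.0,0.0,0.0],[0,0.0018,0.0058,0.0,0.0,-0.0,0.0]]
```

Request:
drive_tool([
  [[0,0.002,0.008,0,-0.01,0.002,0],[0,0.001,0.008,0,-0.01,0,0],[0,0.001,0.008,0,-0.005,0,0],[0,0.001,0.007,0,0,0,0],[0,0.001,0.006,0,0,0,0]],
])

```text
clock: 20.45
position: [432.9, -148.3, 92.2]
ee_rot: [0.972, -0.236, -0.005, 0.008]
contact_force: [1.3, -1.0, -5.3]
gripper_width: 12.4
```

```bash
python3 -c "
from h import *
gst(1.3,8)"
```

```text
20.45 [ 432.9 -148.3   92.2] jaw deg -117.3 zax [-0.013 -0.013 -1.   ] F [ 1.3 -1.  -5.3] w 12.4 j [ 0.04  0.27 -0.58  0.02 -0.73  1.04]
r 120.2 a 1.008
[[0,0.0057,0.003,-0.0008,0.018,0.006,0.012],[0,0.0012,0.004,-0.0,-0.0,0.0,0.0],[0,0.0014,0.004,0.0,0.0,0.0,0.0],[0,0.0015,0.0039,-0.0,-0.0,-0.0,0.0],[0,0.0017,0.0039,-0.0,-0.0,0.0,0.0],[0,0.0018,0.0038,0.0,0.0,-0.0,0.0],[0,0.0019,0.0037,-0.0,-0.0,0.0,0.0],[0,0.0021,0.0037,0.0,0.0,-0.0,0.0]]
```

Request:
drive_tool([
  [[0,0.003,0.004,0,0.01,0.003,0],[0,0.003,0.004,0,0.005,0,0],[0,0.003,0.004,0,0,0,0],[0,0.003,0.004,0,0,0,0]],
])

```text
clock: 20.85
position: [429.8, -170.2, 92.1]
ee_rot: [0.971, -0.237, -0.008, 0.002]
contact_force: [-1.7, 4.2, -0.5]
gripper_width: 12.4
```

```bash
python3 - <<'E'
from h import *
gst(1.57,8)
im,d=snap('top','t5');cv2.imwrite('pics/t5c.png',cv2.resize(im[140:300,220:400,::-1],(675,600),interpolation=cv2.INTER_CUBIC))
im,d=snap('side','s5');cv2.imwrite('pics/s5c.png',cv2.resize(im[155:335,160:340,::-1],(600,600),interpolation=cv2.INTER_CUBIC))
E
```

```text
20.85 [ 429.8 -170.2   92.1] jaw deg -117.4 zax [-0.016  0.001 -1.   ] F [-1.7  4.2 -0.5] w 12.4 j [-0.02  0.28 -0.56 -0.   -0.75  1.12]
r 119.9 a 1.193
[[0,0.0064,0.0031,-0.001,0.007,0.014,0.01],[0,0.0026,0.0048,0.0,-0.0,-0.0,0.0],[0,0.0028,0.0046,0.0,-0.0,-0.0,0.0],[0,0.003,0.0045,0.0,-0.0,-0.0,0.0],[0,0.0032,0.0044,0.0,-0.0,-0.0,0.0],[0,0.0034,0.0042,0.0,-0.0,-0.0,0.0],[0,0.0036,0.004,0.0,-0.0,-0.0,0.0],[0,0.0038,0.0039,0.0,-0.0,-0.0,0.0]]
```

View pics/s5c.png

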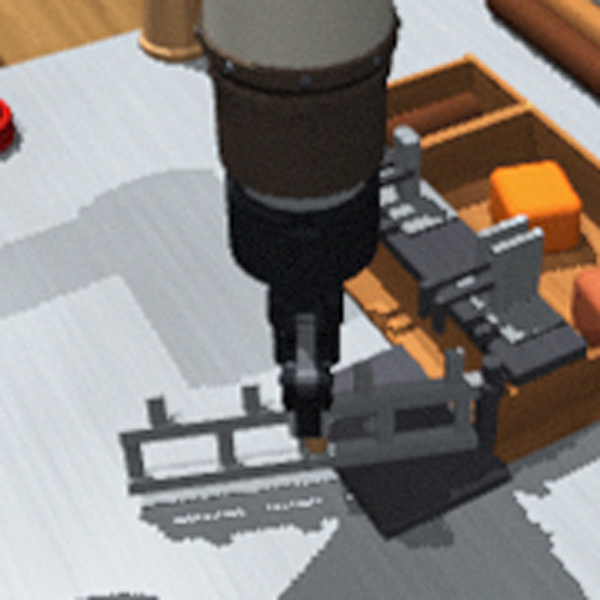

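View pics/t5c.png

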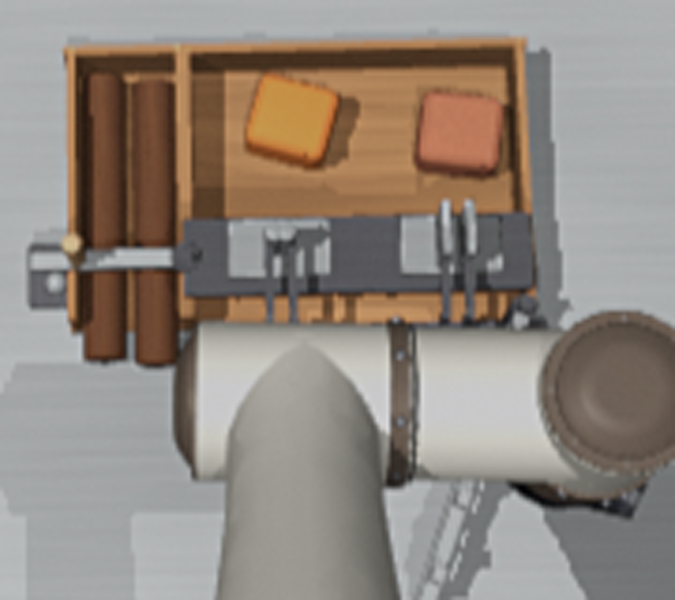

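Request:
drive_tool([
  [[0,0.005,0.0045,0,0.004,0.008,0],[0,0.004,0.0045,0,0,0.004,0],[0,0.004,0.0045,0,0,0,0],[0,0.004,0.0045,0,0,0,0],[0,0.004,0.0045,0,0,0,0]],
])

```text
clock: 21.45
position: [434.2, -201.0, 92.1]
ee_rot: [0.972, -0.236, -0.006, 0.002]
contact_force: [-1.7, 1.0, -0.4]
gripper_width: 12.4
```

```bash
python3 - <<'E'
from h import *
gst(1.56,4)
E
```

```text
21.45 [ 434.2 -201.    92.1] jaw deg -117.3 zax [-0.012 -0.001 -1.   ] F [-1.7  1.  -0.4] w 12.4 j [-0.09  0.3  -0.52  0.   -0.76  1.18]
r 117.6 a 1.455
[[0,0.0036,0.001,-0.001,0.006,0.01,0.012],[0,0.002,0.0023,0.0,-0.0,-0.0,0.0],[0,0.0021,0.0022,-0.0,-0.0,0.0,0.0],[0,0.0021,0.0022,0.0,0.0,-0.0,0.0]]
```

Request:
drive_tool([
  [[0,0.003,0.002,0,0.003,0.005,0],[0,0.0025,0.003,0,0,0,0],[0,0.002,0.002,0,0,0,0],[0,0,0,0,0,0,0],[0,0,0,0,0,0,0]],
])

```text
clock: 21.95
position: [437.0, -212.2, 92.0]
ee_rot: [0.972, -0.236, -0.004, 0.001]
contact_force: [-3.8, 2.3, 0.8]
gripper_width: 12.5
```

```bash
python3 - <<'E'
from h import *
gst(1.56,2)
im,d=snap('top','t6');cv2.imwrite('pics/t6c.png',cv2.resize(im[140:300,220:400,::-1],(675,600),interpolation=cv2.INTER_CUBIC))
im,d=snap('side','s6');cv2.imwrite('pics/s6c.png',cv2.resize(im[155:335,160:340,::-1],(600,600),interpolation=cv2.INTER_CUBIC))
gst()
E
```

```text
21.95 [ 437.  -212.2   92. ] jaw deg -117.3 zax [-0.009 -0.    -1.   ] F [-3.8  2.3  0.8] w 12.5 j [-0.12  0.31 -0.51  0.   -0.76  1.21]
r 117.7 a 1.553
[[0,0.0019,-0.0013,-0.001,0.004,0.007,0.012],[0,0.0003,0.0003,0.0,0.0,0.0,0.0]]
22.05 [ 437.  -212.1   92. ] jaw deg -117.3 zax [-0.009 -0.    -1.   ] F [-2.   0.7  1. ] w 12.5 j [-0.12  0.31 -0.51  0.   -0.76  1.21]
r 117.6 a 1.553
```

View pics/s6c.png

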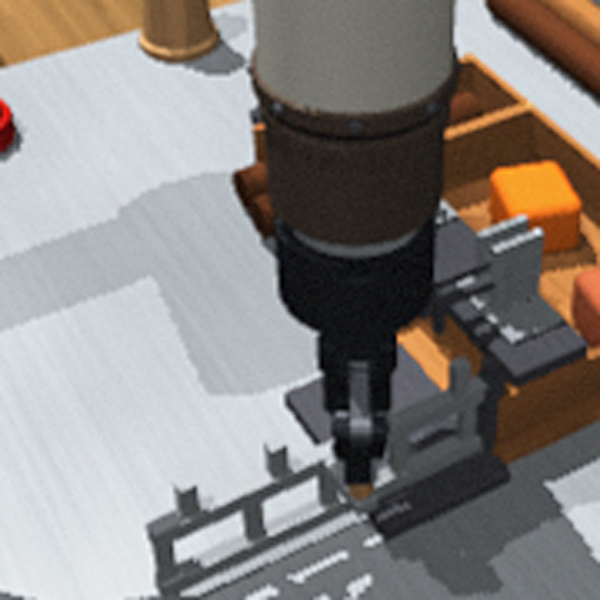

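View pics/t6c.png

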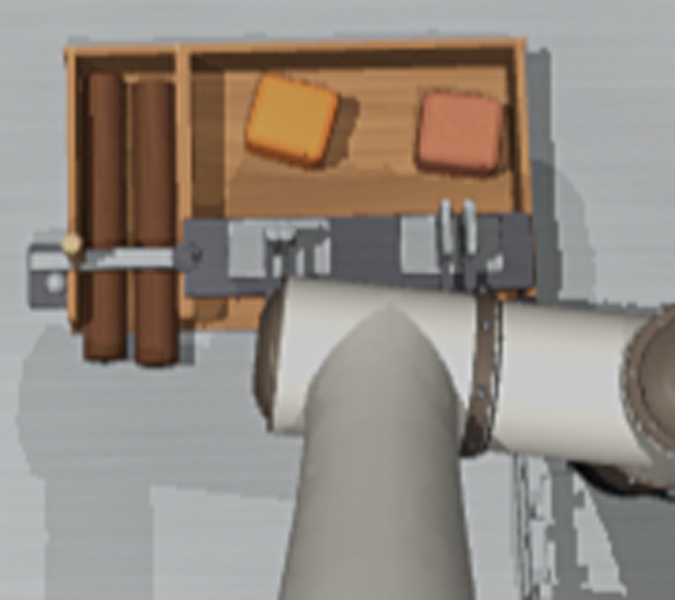

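```bash
python3 - <<'E'
from h import *
p=w('side',None,205.3,312.2,72); s=p-pen(-100,-110); print(p,np.hypot(*s[:2]),np.arctan2(-s[0],s[1])-PY)
p=w('top',None,238.9,204.5,126); s=p-pen(-60,126); print(p,np.hypot(*s[:2]),np.arctan2(-s[0],s[1])-PY)
E
```

```text
[ 332.3748803  -177.98213351   72.        ] 217.0977502530703 1.5651083362407676
[586.45099187 132.53000844 126.        ] 73.9657526686903 0.011502663301354757
```

```bash
python3 -c "
from h import *
print(arm.job_done()); st()"
```

```text
the job is handed in; nothing more can be done
None
the job is handed in; nothing more can be done
```

I carried out every step in the order asked and handed the job in at about 22 s of the 59 s allowed. The hand-in gave no verdict, and I have no reading from the second after it.

- **Keeper bar:** I swung it over the detent to its stop and let go of the peg. The last top picture puts it at about 0.01 rad, so it is shut, not resting on the ball.
- **Catches:** I squeezed the plates first, then the posts. Each time the fingers closed to about 18 mm, a few mm below the 22 mm outer width when fully in. They also read 12.5 mm on the 14 mm peg, so the reading runs low. The pictures show both pairs close together and staying that way.
- **Gate:** I swung it past its detent, and the gripper still holds its peg. The arm position gives 1.55 rad and the side picture 1.57 rad.
- **Other goods:** The mandrels and lac blocks looked unmoved in the last top picture. I did not check the bangles, sizer, tin or scraper one by one, but the arm stayed clear of them.

One thing did not match. During the gate swing the tool path ran up to 5 mm outside the peg's circle, so the peg slid a little across the pads, and at the end it was still about 2 mm off. The highest forces I read were about 38 N at the wrist, when the keeper met its stop; I only sampled these between moves.

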